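# Auto-injector drill: cap off, press on the practice pad and keep holding

### The arm

A 6-joint arm with a two-finger parallel gripper is mounted at the origin on the work surface. World frame = base frame: x ahead of the robot, y to its left, z up, the work surface at z = 0. Lengths are in mm, angles in rad, forces in N, time in s.
With the tool pointing down it reaches from about 350 to 875 mm from the base axis. Payload 4.2 kg.
Tool frame: the origin (TCP) lies midway between the tips of the shut fingers; the grasp point (between the pads) lies 19 mm behind it; z points along the fingers, y is the line along which they close (so a half turn about z gives the same grasp; the last joint's range is limited). The gripper opens to 87 mm and grips with 3 to 60 N. Pads are 19 mm wide; open, the fingers measure 117 mm over their backs; the gripper's body (75 mm by 190 mm) begins 51 mm behind the grasp point.
Start: joints at [-1.082, 0.385, 0.008, 0, -1.194, -0.259], TCP at [142.382, -608.545, 222.55] pointing down, gripper open.
Joint ranges: [-3.14, 3.14], [-1.21, 2.06], [-1.07, 1.41], [-3.16, 2.05], [-2.99, -0.16], [-3.1, 3.1]. Speed limits (rad/s): [2.79, 2.79, 3.14, 3.14, 3.14, 3.14].

### API

Orientations are given as a unit quaternion [w, x, y, z].
In Python, from cell import sense, snapshot, camera_model, hand_in, find_in gives the robot as it stands.
- The arm moves only by the tool move_arm, never from a script. Its argument "plan" is a list of rows, each a list of 3 entries, a list of its own where there are three numbers: the turn, a rotation vector about the world's x, y, z in normalised numbers (1 is 2 pi rad), then the shift along the world's x, y, z in normalised numbers (1 is 80 cm), then the opening, from 0 (shut) to 1 (fully open). A call has 1 to 8 rows; each row is the pose to reach, as a shift and turn from the pose commanded when the call began; what a row does not reach only later rows make up. A row lasts 1/8 s, in which the tool goes at most 62.5 mm and 10.7 degrees, less where a joint would pass 70% of its speed; a pose out of reach is approached as far as the arm can. A call with a gripper value outside its range is refused whole. The fingers move at their own pace and stop on an object; "newtons" is the grip in N (left out, the last holds). Time passes only in rows, so rows that repeat a pose let the fingers close. It gives the time, the measured TCP pose, the force, the opening and the grip force at its end, in the units of the state.
- sense(): the state, without advancing time (a new reading comes with each control period).
- snapshot(name): name is "scene" or "top" or "wrist"; returns the picture (400x640x3 uint8, red, green, blue); there is no depth.
- camera_model(name): a dict with "fx", "fy", "cx", "cy" (pixels), "world_from_camera" (4x4, takes a point from camera to world coordinates). Camera axes: x right, y up, looking along -z (the intrinsics and any distortion apply to the point x, -y, -z); pixel columns grow to the right and rows downward; lengths in mm; the calibration is good to about 2 mm. A picture is of the moment at which its call begins: read the wrist's pose just before it. camera_model takes no time and is no camera call; for the wrist camera it gives the pose at the moment of the call.
- hand_in(): hands the job in; it is judged then, once.
Trained networks look in the newest picture that a camera, given by its name, has taken for a name from the list of things; names that differ only in an ending like _2 or _b are one class to them, and where a whole thing is asked for, a point or a joint stands for the part that bears it (a point fixed in the world has none). Each returns a list of dicts, best first, with "confidence" (0 to 1); they miss things now and then, are a little off and sometimes report something else, mostly with a low value. They report only what shows in the picture. A call takes as long as a camera call.
- find_in(camera, query): "rect" ([left, top, right, bottom] in pixels, round what is visible of it).
The state is a dict: "clock": time; "joint_pos": joint angles; "qvel": joint speeds; "joint_efforts": joint torques, N m; "tcp_pos": TCP position; "orientation": TCP orientation; "force": force on the tool from outside, world axes, zero at the start; "torque": the same for the moment, N m; "width": opening from 0.0 (shut) to 1.0 (fully open); "gripper_force": force on a finger pad.
Only numpy, scipy, OpenCV 4.12 (cv2) and the standard library are available. Lean on these libraries where they do the work, as an engineer would, in place of code of your own. Each camera call takes 0.05 s, during which the arm holds its last target. There are 200 camera calls.

### The job

Demonstrate the auto-injector drill with the grey trainer: pull its blue safety cap off and put the cap in the kidney dish, then take the trainer out of the stand, set it upright inside the ring on the practice pad and press it straight down until the orange nose has gone fully in. Do not set it off anywhere else than in the ring, and leave the yellow live injector, the blue plaster box and the swab jar alone. Keep it pressed for at least three seconds, and finish the program while still gripping it and holding it pressed: do not let up or let go.

Things in the scene. Friction and masses are not known exactly. Their poses are not given: they have to be found in the camera images.
- trainer: Grey auto-injector trainer, loose, 70 g, nose down in a well of the stand. Origin: end face of its nose when out, 10 mm above the table as it stands; z up to the cap end. Along z: orange nose 17 mm dia. 0-14 mm, barrel 25 mm dia. 14-124 mm (white band 40-60), white spigot 11 mm dia. 124-134 mm under the cap. Grip the barrel firmly (about 50 N) so that it does not slip when pressed.
- nose (a joint): How far the orange nose has been pushed into the barrel, m: 0 = out, 0.010 = fully in against its stop. It starts to give at about 4.4 N, then gets stiffer by 1.1 N per mm: 15.4 N holds it fully in. It springs out when let up. The nose never locks.
- nose_tip (a point): Centre of the end face of the orange nose; it moves with the nose.
- cap: Dark blue safety cap, a cylinder 22 mm in diameter and 30 mm tall, 15 g, slipped loosely over the spigot on top of the trainer (bore 14 mm wide, 16 mm deep, so it lifts straight off after 10 mm). Origin: centre of its open lower end; z points up to its closed end. It starts standing on the barrel's shoulder, 124 mm up the trainer.
- rack: White stand, fixed block 170 x 60 x 50 mm, origin under its centre, x along its length. Two round wells 29 mm in diameter and 40 mm deep at x = -42.5 and +42.5 mm; which one holds the trainer varies.
- live_injector: The live injector in the other well: yellow tube 25 mm in diameter with a black top, 145 mm tall, loose; origin at its lower end, 10 mm above the table. Leave alone.
- pad: Injection practice pad, fixed: white tray 140 x 100 x 12 mm under a firm skin-coloured pad 120 x 80 mm whose flat top is 35 mm above the table. Origin under its centre, x along its length.
- pad_ring (a point): Centre of the dark blue printed ring (40 mm inner diameter) on top of the pad, 35 mm above the table.
- dish: Kidney dish, off-white, fixed, 220 x 120 x 45 mm, walls 4 mm, floor 4 mm thick. Origin under its centre, x along its length; the inward dent is in the middle of the -y side, so at x = 0 the inside runs from y = -30 to +55 mm.
- dish_in (a point): Middle of the dish's inner floor, 4 mm above the table and 12 mm to +y of the dish's origin: a good place for the cap.
- plaster_box: Blue carton of plasters, 60 x 80 x 40 mm, loose, origin under its centre. Leave alone.
- swab_jar: Jar with green lid, 64 mm in diameter, 70 mm tall, loose, origin under its centre. Leave alone.

How it is judged:
By the outcome, as a careful person would: the job done as asked, in the order asked, and still so for the second after the job is handed in, while the arm keeps its last pose, push and grip.
It also fails if it takes over 72 s, if anything falls off the work surface, if the arm or the gripper's body presses on something with over 40 N, if the wrist force passes 120 N, or if a joint passes its speed limit or range.

## Working session

There is one attempt and no reset: what is moved stays moved. The work goes in short steps, Python scripts to look and compute and a tool call to move; the robot and the scene stay as the last step left them, time stands still between calls to the robot, and variables do not carry over. Pictures are saved under pics/ and viewed, at most 10 in all, crops included, and the job is handed in when it is done.

Besides the shell and the picture viewer there is one more tool, called by a JSON object that holds its "api" and its "payload", one argument or row to a line. move_arm: Moves the arm, as the interface text tells. Its arguments: {"type":"object","properties":{"plan":{"type":"array"},"newtons":{"type":"number"}},"required":["plan"]}

```bash
ls; mkdir -p pics
python3 - <<'E'
from cell import *
import cv2,numpy as np
s=sense();print(s)
for n in("scene","top"):
    im=snapshot(n);cv2.imwrite(f"pics/{n}0.png",im[:,:,::-1])
    m=camera_model(n);print(n,{k:(np.round(v,3).tolist()) for k,v in m.items()})
    for q in("trainer","cap","rack","live_injector","pad","pad_ring","dish","plaster_box","swab_jar"):
        try: print(q,[(np.round(d["rect"],1).tolist(),round(d["confidence"],2)) for d in find_in(n,q)][:3])
        except Exception as e: print(q,e)
E
```

```text
pics
{'clock': 0.0, 'joint_pos': array([-1.08239866e+00,  3.85571285e-01,  6.63301754e-03, -5.29051470e-04,
       -1.19401367e+00, -2.58629558e-01]), 'qvel': array([-5.49632292e-05, -2.02036623e-03,  1.19256311e-03, -4.23922668e-04,
        8.52220185e-04, -4.92916855e-04]), 'joint_efforts': array([-9.42974475e-04, -3.90664816e+01,  1.87405747e+01,  4.21972007e+00,
        1.09458383e-02, -1.91365807e-04]), 'tcp_pos': array([ 142.24954272, -607.97268254,  221.44907962]), 'orientation': array([-1.64367178e-04, -1.14534489e-01,  9.93418657e-01,  1.09320712e-03]), 'force': array([-1.19599257, -0.69332559,  0.04655935]), 'torque': array([ 0.00139002, -0.04617334,  0.02155102]), 'gripper_force': 0.0, 'width': 1.001483975931262}
scene {'fx': 367.467, 'fy': 367.467, 'cx': 321.617, 'cy': 198.601, 'world_from_camera': [[-0.175, -0.723, 0.668, 1043.122], [0.984, -0.142, 0.105, 66.506], [0.019, 0.676, 0.737, 649.596], [0.0, 0.0, 0.0, 1.0]]}
trainer [([213.2, 146.0, 231.0, 177.2], 0.91)]
cap [([209.6, 132.3, 224.1, 146.0], 0.52)]
rack [([181.6, 158.9, 249.6, 230.7], 0.79)]
live_injector [([187.
[... 424 characters left out ...]
a': [[-0.022, 0.987, -0.162, 432.722], [-1.0, -0.023, -0.001, -19.954], [-0.004, 0.162, 0.987, 1035.623], [0.0, 0.0, 0.0, 1.0]]}
trainer [([156.0, 236.7, 209.9, 302.2], 0.66), ([426.8, 266.3, 436.3, 277.7], 0.58)]
cap [([436.0, 263.3, 454.2, 276.4], 0.66)]
rack [([406.1, 209.9, 451.9, 295.1], 0.75)]
live_injector [([430.0, 217.4, 457.5, 235.7], 0.71), ([333.8, 151.3, 366.6, 183.2], 0.31), ([437.7, 264.4, 455.0, 273.0], 0.18)]
pad [([155.8, 236.8, 212.7, 306.1], 0.89)]
pad_ring [([154.4, 242.4, 208.0, 303.3], 0.6)]
dish [([288.2, 203.0, 340.9, 304.5], 0.95)]
plaster_box [([232.5, 150.0, 276.4, 183.3], 0.78)]
swab_jar [([335.9, 153.9, 364.7, 184.3], 0.93), ([433.5, 219.7, 455.3, 236.1], 0.64)]
```

Run:
```python
import cv2,numpy as np
a=cv2.imread("pics/scene0.png")[120:330,170:490];b=cv2.imread("pics/top0.png")[140:320,140:470]
a=cv2.resize(a,(800,525),interpolation=cv2.INTER_CUBIC);b=cv2.resize(b,(800,436),interpolation=cv2.INTER_CUBIC)
cv2.imwrite("pics/a.png",a);cv2.imwrite("pics/b.png",b)
```

```text
(no output)
```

View pics/a.png

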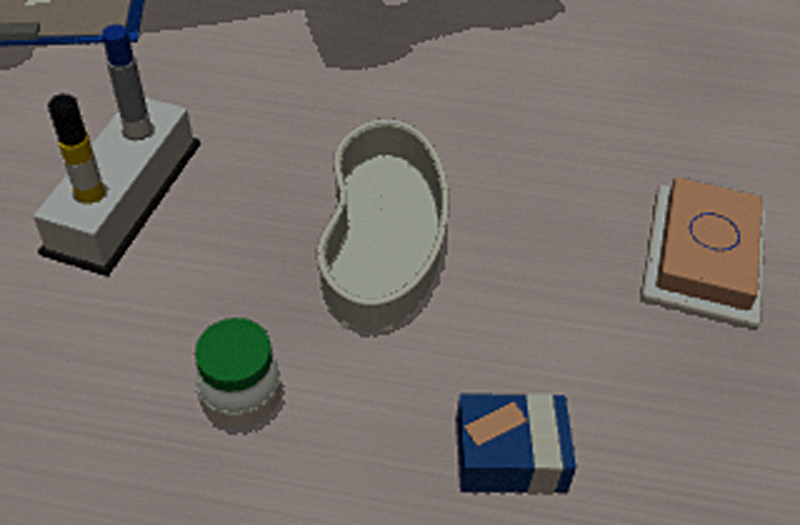

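View pics/b.png

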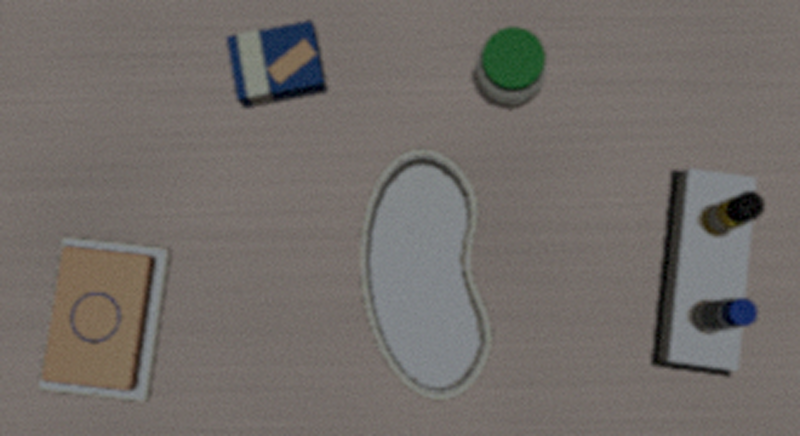

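The scene view shows the blue cap at about (217,133), the ring at (456,212), the dish in the middle and the trainer in the rear well. In the top view the cap is at (446,268), the ring at (180,271), and the live injector is towards the jar.

```bash
cat > h.py <<'E'
import numpy as np,cv2
from cell import *
def ray(m,p):
    T=np.array(m["world_from_camera"]);d=np.array([(p[0]-m["cx"])/m["fx"],-(p[1]-m["cy"])/m["fy"],-1.])
    d=T[:3,:3]@d;return T[:3,3],d/np.linalg.norm(d)
def tri(obs):
    A=0;b=0;R=[ray(*o) for o in obs]
    for c,d in R:
        P=np.eye(3)-np.outer(d,d);A=A+P;b=b+P@c
    x=np.linalg.solve(A,b)
    return x,[round(float(np.linalg.norm(np.cross(d,x-c))),1) for c,d in R]
def plane(m,p,z):
    c,d=ray(m,p);return c+d*(z-c[2])/d[2]
def proj(m,X):
    T=np.linalg.inv(m["world_from_camera"]);p=T[:3,:3]@np.array(X)+T[:3,3]
    return np.array([m["cx"]-m["fx"]*p[0]/p[2],m["cy"]+m["fy"]*p[1]/p[2]])
E
python3 - <<'E'
from h import *
s=camera_model("scene");t=camera_model("top")
S=lambda x,y:(s,(170+x/2.5,120+y/2.5));k=330/800;T=lambda x,y:(t,(140+x*k,140+y*k))
pts=dict(captop=((117,32),(741,311)),ring=((715,231),(96,317)),livetop=((63,102),(748,206)))
for n,(a,b) in pts.items():print(n,tri([S(*a),T(*b)]))
# rack top corners (50), dish rim (45)
for n,z,ps in(("rack",50,[(686,170),(755,178),(738,372),(667,362)]),("dishrim",45,[(423,151),(440,398),(362,265),(490,340),(463,262),(476,205)]),("box",40,[(228,38),(310,22),(325,85),(243,98)]),("jar",70,[(513,58)]),("padtop",35,[(62,248),(155,257),(134,388),(42,380)])):
    print(n,[np.round(plane(*T(*p),z)[:2]).tolist() for p in ps])
print("padscene",[np.round(plane(*S(*p),35)[:2]).tolist() for p in [(676,178),(763,194),(757,296),(664,274)]])
E
```

```text
captop (array([ 456.87512613, -256.93616128,  162.89849597]), [1.2, 1.2])
ring (array([468.39470132, 277.15620006,  33.84971494]), [1.7, 1.7])
livetop (array([ 539.38499373, -271.80321019,  152.44931489]), [0.2, 0.2])
rack [[585.0, -249.0], [577.0, -309.0], [408.0, -283.0], [418.0, -222.0]]
dishrim [[608.0, -16.0], [392.0, -26.0], [508.0, 39.0], [440.0, -71.0], [509.0, -49.0], [559.0, -62.0]]
box [[718.0, 159.0], [731.0, 84.0], [672.0, 71.0], [662.0, 145.0]]
jar [[685.0, -98.0]]
padtop [[530.0, 307.0], [520.0, 224.0], [406.0, 240.0], [415.0, 321.0]]
padscene [[409.0, 247.0], [414.0, 325.0], [536.0, 308.0], [527.0, 232.0]]
```

Careful with the scale: shifts go in shares of 80 cm and turns go in shares of 2 pi rad. That gives: 31.2 cm / 80 = 0.39, 29 cm / 80 = 0.3625, -0.39 rad / 6.2832 = -0.0621.

{"api": "move_arm", "payload": {
  "plan": [
    [[0,0,-0.0064],[0.025,0.0275,0.025],1],
    [[0,0,-0.0159],[0.075,0.0838,0.05],1],
    [[0,0,-0.0271],[0.125,0.14,0.0625],1],
    [[0,0,-0.0382],[0.175,0.1963,0.0625],1],
    [[0,0,-0.0477],[0.225,0.2525,0.0625],1],
    [[0,0,-0.0557],[0.275,0.3088,0.0625],1],
    [[0,0,-0.0621],[0.325,0.3625,0.0625],1],
    [[0,0,-0.0621],[0.35,0.39,0.0625],1]
  ]
}}

```text
clock: 2.0
tcp_pos: [424.0, -294.5, 272.8]
orientation: [0.0, 0.079, 0.997, -0.0]
force: [0.7, -0.5, -0.2]
width: 0.997
gripper_force: 0.0
```

Run:
```python
from h import *
m=camera_model("wrist");im=snapshot("wrist");cv2.imwrite("pics/w1.png",im[:,:,::-1])
s=sense();print(s["clock"],s["tcp_pos"],s["orientation"],s["force"])
print({k:(np.round(v,3).tolist()) for k,v in m.items()})
for q in("trainer","cap","live_injector"):print(q,[(np.round(d["rect"],1).tolist(),round(d["confidence"],2)) for d in find_in("wrist",q)][:3])
print(proj(m,[457,-257,164]))
```

```text
2.05 [ 425.47464543 -293.39344342  272.68442716] [8.90779665e-04 7.80148614e-02 9.96951780e-01 1.87850737e-04] [ 0.62076879  1.71001499 -0.65295514]
{'fx': 351.878, 'fy': 351.878, 'cx': 320.017, 'cy': 197.662, 'world_from_camera': [[0.157, -0.957, -0.246, 357.59], [0.988, 0.152, 0.04, -284.031], [-0.001, -0.249, 0.969, 434.699], [0.0, 0.0, 0.0, 1.0]]}
trainer [([346.2, 183.0, 371.5, 214.5], 0.64)]
cap [([354.4, 203.2, 379.7, 239.3], 0.81)]
live_injector [([350.2, 251.5, 376.6, 315.9], 0.79)]
[372.30401048 226.82306456]
```

View pics/w1.png

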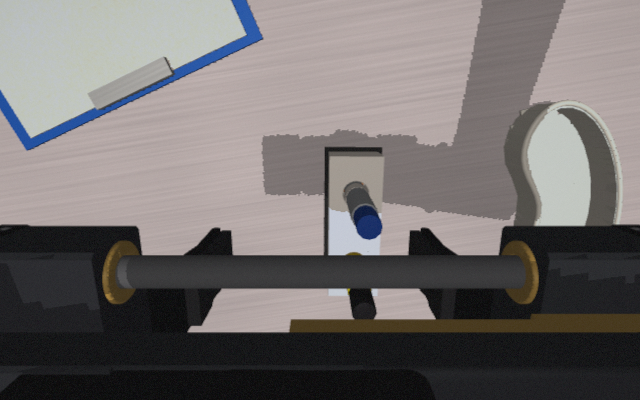

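The wrist view shows the cap's top at about (368,222), the trainer's barrel leading up-left to the stand, and the live injector at (363,300). I'll fit the cap's silhouette centroid over all three views, and the ring likewise.

```bash
cat >> h.py <<'E'
def blob(im,lo,hi,roi):
    x0,y0,x1,y1=roi;h=cv2.cvtColor(np.ascontiguousarray(im[y0:y1,x0:x1]),cv2.COLOR_RGB2HSV)
    k=cv2.inRange(h,lo,hi);n,l,st,c=cv2.connectedComponentsWithStats(k)
    i=1+st[1:,4].argmax();q=np.argwhere(l==i)[:,::-1]
    b=(q.min(0)+q.max(0))/2
    return c[i]+[x0,y0],b+[x0,y0],st[i].tolist()
def cylc(m,X,r,h):
    a=np.linspace(0,2*np.pi,40)
    P=np.array([proj(m,[X[0]+r*np.cos(t),X[1]+r*np.sin(t),X[2]+z]) for z in(0,h) for t in a],np.float32)
    M=cv2.moments(cv2.convexHull(P));return np.array([M["m10"],M["m01"]])/M["m00"]
E
python3 - <<'E'
from h import *
from scipy.optimize import least_squares
ob=[]
for n,f,roi in(("scene","scene0",(205,125,232,150)),("top","top0",(430,255,460,280)),("wrist","w1",(345,195,390,245))):
    c,b,st=blob(cv2.imread(f"pics/{f}.png")[:,:,::-1],(105,120,30),(130,255,255),roi);print(n,c,b,st);ob.append((camera_model(n),c))
for sel in(ob,ob[:2],[ob[0],ob[2]],ob[1:]):
    r=least_squares(lambda X:np.concatenate([cylc(m,X,11,30)-c for m,c in sel]),[457,-257,134]);print(r.x.round(1),r.fun.round(1))
ob=[]
for n,f,roi in(("scene","scene0",(440,200,472,225)),("top","top0",(163,254,196,288))):
    c,b,st=blob(cv2.imread(f"pics/{f}.png")[:,:,::-1],(100,40,20),(165,255,255),roi);print(n,c,b,st);ob.append((camera_model(n),b))
    print(plane(*ob[-1],35))
print(tri(ob))
E
```

```text
scene [217.42465753 135.26484018] [215.5 135. ] [0, 0, 22, 21, 219]
top [444.98058252 268.48543689] [444.5 268.5] [8, 9, 14, 10, 103]
wrist [367.21264368 222.19683908] [367.5 222. ] [9, 11, 28, 33, 696]
[ 455.2 -261.   135.6] [-1.6  1.3  0.7  1.1  0.7  0.5]
[ 456.7 -257.3  141. ] [-0.7 -0.1 -0.5  0.2]
[ 453.5 -261.2  136.9] [-1.5  0.3  0.5 -0.8]
[ 456.7 -261.1  129.9] [-0.1  0.3 -0.   0.2]
scene [449.   210.16] [450.5 211.5] [6, 5, 10, 14, 25]
[468.74896592 266.64650822  35.        ]
top [178. 261.] [178. 261.] [15, 7, 1, 1, 1]
[489.09871282 279.00130952  35.        ]
(array([487.61064005, 266.04562267,  56.78726599]), [6.2, 6.2])
```

Scaled: -5.5 cm / 80 = -0.0688, 1.5 cm / 80 = 0.0188.

{"api": "move_arm", "payload": {
  "plan": [
    [[0,0,0],[0.0188,0.0188,-0.0125],1],
    [[0,0,0],[0.0425,0.045,-0.0375],1],
    [[0,0,0],[0.0425,0.045,-0.0688],1],
    [[0,0,0],[0.0425,0.045,-0.0688],1],
    [[0,0,0],[0.0425,0.045,-0.0688],1]
  ]
}}

```text
clock: 2.82
tcp_pos: [456.4, -261.6, 218.6]
orientation: [0.001, 0.081, 0.997, -0.0]
force: [-0.3, -0.4, 1.0]
width: 1.0
gripper_force: 0.0
```

Run:
```python
from h import *
from scipy.optimize import least_squares
c1=np.array([367.21,222.20]);m1={'fx': 351.878, 'fy': 351.878, 'cx': 320.017, 'cy': 197.662, 'world_from_camera': [[0.157, -0.957, -0.246, 357.59], [0.988, 0.152, 0.04, -284.031], [-0.001, -0.249, 0.969, 434.699], [0.0, 0.0, 0.0, 1.0]]}
s=sense();print(s["clock"],s["tcp_pos"],s["orientation"],s["force"])
m=camera_model("wrist");im=snapshot("wrist");cv2.imwrite("pics/w2.png",im[:,:,::-1])
p=proj(m,[456,-260,150]).astype(int);print(p)
c,b,st=blob(im,(105,120,30),(130,255,255),(p[0]-40,p[1]-50,p[0]+40,p[1]+50));print(c,b,st)
t=(camera_model("top"),np.array([444.98,268.49]))
for z in (132,134,136):
  for mm,cc in((m,c),(m1,c1),t):
    r=least_squares(lambda X:cylc(mm,[*X,z],11,30)-cc,[457,-257]);print(z,r.x.round(1))
```

```text
2.825 [ 456.39011869 -261.61790568  218.60755114] [ 6.60378643e-04  8.05813519e-02  9.96747723e-01 -4.32333692e-04] [-0.34980925 -0.42258386  0.96248725]
[322 208]
[323.61605416 210.32108317] [323.5 210. ] [26, 32, 32, 41, 1034]
132 [ 457.5 -259.6]
132 [ 457.6 -259.5]
132 [ 457.3 -260.8]
134 [ 456.9 -259.6]
134 [ 456.9 -259.7]
134 [ 457.3 -260.2]
136 [ 456.3 -259.5]
136 [ 456.2 -259.9]
136 [ 457.2 -259.7]
```

View pics/w2.png

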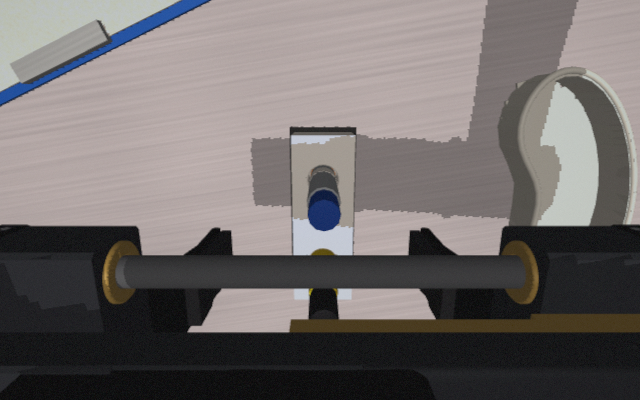

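The wrist picture shows the cap at (324,210), centred left-right between the fingers, and the live injector behind. The three views agree on (457,-260) with the cap's rim at about 134 mm. Next I descend and grip the cap gently.

Scaled: -8 cm / 80 = -0.1, 0.05 cm / 80 = 0.0006.

{"api": "move_arm", "payload": {
  "plan": [
    [[0,0,0],[0.0006,0.0013,-0.025],1],
    [[0,0,0],[0.0006,0.0013,-0.0563],0.8],
    [[0,0,0],[0.0006,0.0013,-0.0813],0.6],
    [[0,0,0],[0.0006,0.0013,-0.0963],0.5],
    [[0,0,0],[0.0006,0.0013,-0.1],0.4],
    [[0,0,0],[0.0006,0.0013,-0.1],0.35],
    [[0,0,0],[0.0006,0.0013,-0.1],0.3],
    [[0,0,0],[0.0006,0.0013,-0.1],0.26]
  ],
  "newtons": 8
}}

```text
clock: 3.88
tcp_pos: [457.2, -259.6, 138.1]
orientation: [0.001, 0.08, 0.997, -0.0]
force: [-0.1, 0.6, -0.1]
width: 0.311
gripper_force: 0.0
```

{"api": "move_arm", "payload": {
  "plan": [
    [[0,0,0],[0,0,0],0.15],
    [[0,0,0],[0,0,0],0.1],
    [[0,0,0],[0,0,0],0.1],
    [[0,0,0],[0,0,0],0.1]
  ],
  "newtons": 8
}}

```text
clock: 4.38
tcp_pos: [457.2, -259.6, 137.9]
orientation: [0.0, 0.08, 0.997, -0.0]
force: [0.1, 0.2, 2.3]
width: 0.254
gripper_force: 8.0
```

Scaled: 24 cm / 80 = 0.3, 20 cm / 80 = 0.25.

{"api": "move_arm", "payload": {
  "plan": [
    [[0,0,0],[0,0,0.0075],0.1],
    [[0,0,0],[0,0,0.025],0.1],
    [[0,0,0],[0,0,0.0563],0.1],
    [[0,0,0],[0.0063,0.0375,0.075],0.1],
    [[0,0,0],[0.0188,0.1,0.075],0.1],
    [[0,0,0],[0.0325,0.175,0.075],0.1],
    [[0,0,0],[0.0475,0.25,0.075],0.1],
    [[0,0,0],[0.0563,0.3,0.05],0.1]
  ],
  "newtons": 10
}}

```text
clock: 5.38
tcp_pos: [503.7, -16.9, 179.9]
orientation: [0.003, 0.079, 0.997, 0.001]
force: [0.7, 0.2, -0.6]
width: 0.246
gripper_force: 10.0
```

Run:
```python
from h import *
for n in("scene","top"):
    im=snapshot(n);cv2.imwrite(f"pics/{n}1.png",im[:,:,::-1])
    for q in("cap","trainer","dish"):print(n,q,[(np.round(d["rect"],1).tolist(),round(d["confidence"],2)) for d in find_in(n,q)][:2])
a=cv2.imread("pics/scene1.png")[100:320,170:490]
cv2.imwrite("pics/c.png",cv2.resize(a,(800,550),interpolation=cv2.INTER_CUBIC))
s=sense();print(s["tcp_pos"],s["width"],s["gripper_force"])
print([proj(camera_model("top"),[505,-5,4])])
```

```text
scene cap [([318.8, 144.6, 328.8, 159.2], 0.58)]
scene trainer [([213.5, 138.2, 230.0, 176.7], 0.72), ([179.0, 159.3, 249.3, 231.3], 0.29)]
scene dish [([298.3, 167.3, 349.1, 253.7], 0.76)]
top cap [([294.0, 266.3, 342.0, 303.3], 0.63)]
top trainer []
top dish [([292.4, 265.4, 341.8, 305.5], 0.74)]
[502.05418635 -20.40622418 178.2426277 ] 0.24818528656506053 9.999871817417443
[array([310.51050183, 251.5975852 ])]
```

View pics/c.png

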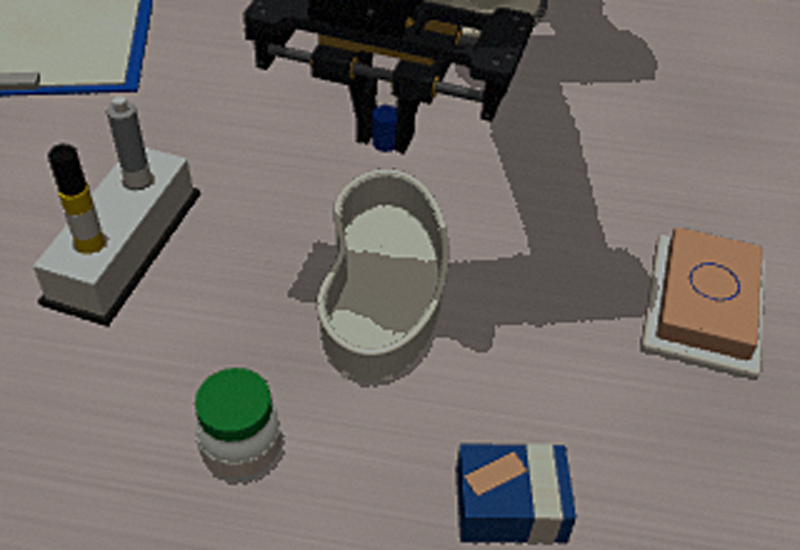

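The cap is off and held in the fingers at (324,151) in the scene picture. The trainer with its bare spigot is still in the stand. Now I lower the cap into the dish.

{"api": "move_arm", "payload": {
  "plan": [
    [[0,0,0],[0.0038,0.0125,-0.025],0.1],
    [[0,0,0],[0.0038,0.0188,-0.075],0.1],
    [[0,0,0],[0.0038,0.0188,-0.1313],0.1],
    [[0,0,0],[0.0038,0.0188,-0.175],0.1],
    [[0,0,0],[0.0038,0.0188,-0.1975],0.1],
    [[0,0,0],[0.0038,0.0188,-0.2063],0.1],
    [[0,0,0],[0.0038,0.0188,-0.2063],0.1],
    [[0,0,0],[0.0038,0.0188,-0.2063],0.1]
  ],
  "newtons": 10
}}

```text
clock: 6.78
tcp_pos: [505.7, -4.5, 13.6]
orientation: [0.001, 0.08, 0.997, 0.0]
force: [-0.0, -0.6, -0.5]
width: 0.246
gripper_force: 10.0
```

Scaled: 18 cm / 80 = 0.225, 14 cm / 80 = 0.175.

{"api": "move_arm", "payload": {
  "plan": [
    [[0,0,0],[0,0,0],0.36],
    [[0,0,0],[0,0,0],0.36],
    [[0,0,0],[0,0,0.0125],0.36],
    [[0,0,0],[0,0,0.05],0.36],
    [[0,0,0],[0,0,0.1125],0.36],
    [[0,0,0],[0,-0.0125,0.175],0.5],
    [[0,0,0],[-0.0063,-0.0625,0.225],0.8],
    [[0,0,0],[-0.0125,-0.1125,0.225],1]
  ]
}}

```text
clock: 7.78
tcp_pos: [497.0, -95.2, 197.4]
orientation: [0.005, 0.079, 0.997, 0.001]
force: [0.1, -0.1, 0.1]
width: 0.614
gripper_force: 0.0
```

Run:
```python
from h import *
for n in("scene","top"):
    im=snapshot(n);cv2.imwrite(f"pics/{n}2.png",im[:,:,::-1])
    print(n,[(np.round(d["rect"],1).tolist(),round(d["confidence"],2)) for d in find_in(n,"cap")][:2])
a=cv2.imread("pics/scene2.png")[140:265,170:490];b=cv2.imread("pics/top2.png")[190:320,140:470]
cv2.imwrite("pics/d.png",np.vstack([cv2.resize(x,(800,290),interpolation=cv2.INTER_CUBIC) for x in(a,b)]))
s=sense();print(s["clock"],s["tcp_pos"],s["width"])
```

```text
scene [([323.6, 204.2, 333.0, 217.4], 0.45)]
top []
7.975 [494.59520077 -94.9984988  193.14071729] 0.797004957838495
```

View pics/d.png

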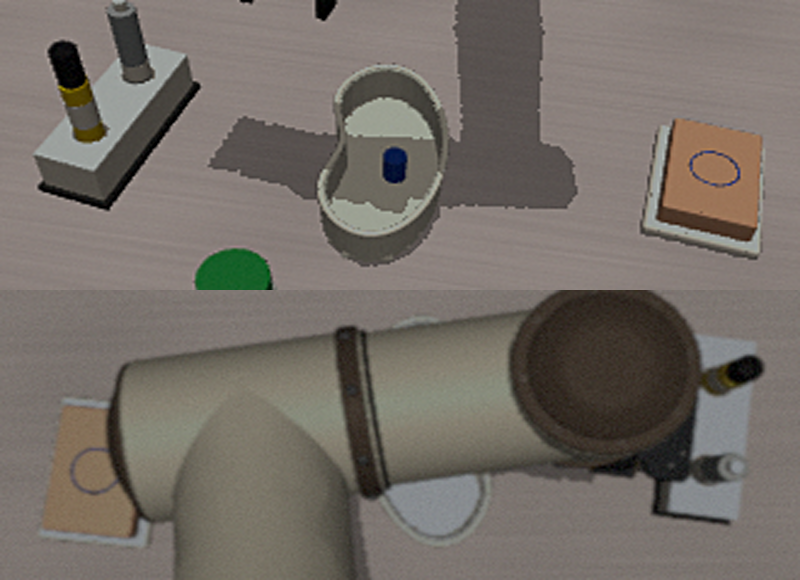

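The cap stands in the dish at (328,211) in the scene picture. Next, back over the trainer.

Scaled: -16.5 cm / 80 = -0.2063, -12.5 cm / 80 = -0.1563.

{"api": "move_arm", "payload": {
  "plan": [
    [[0,0,0],[-0.0088,-0.0375,0.0063],1],
    [[0,0,0],[-0.0225,-0.1,0.0125],1],
    [[0,0,0],[-0.0363,-0.1563,0.0188],1],
    [[0,0,0],[-0.045,-0.1938,0.025],1],
    [[0,0,0],[-0.0475,-0.2063,0.025],1],
    [[0,0,0],[-0.0475,-0.2063,0.025],1],
    [[0,0,0],[-0.0475,-0.2063,0.025],1]
  ]
}}

```text
clock: 8.85
tcp_pos: [457.1, -258.4, 212.2]
orientation: [-0.0, 0.079, 0.997, 0.0]
force: [-0.2, -0.5, -1.0]
width: 0.998
gripper_force: 0.0
```

Run:
```python
from h import *
s=sense();print(s["clock"],s["tcp_pos"])
m=camera_model("wrist");im=snapshot("wrist");cv2.imwrite("pics/w3.png",im[:,:,::-1])
print([(np.round(d["rect"],1).tolist(),round(d["confidence"],2)) for d in find_in("wrist","trainer")][:2])
p=[457,-260]
for z in(144,134,50):print(z,proj(m,[*p,z]).round(1))
a=im[130:290,240:400,::-1];cv2.imwrite("pics/e.png",cv2.resize(a,(640,600),interpolation=cv2.INTER_CUBIC))
for n,f in(("scene","scene2"),("top","top2")):print(n,[proj(camera_model(n),[*p,z]).round(1) for z in(144,134)])
```

```text
8.85 [ 457.12357294 -258.43335735  212.24661465]
[([303.0, 169.9, 334.3, 221.8], 0.67)]
144 [318.1 209.5]
134 [318.1 205.6]
50 [318.6 181.5]
scene [array([216.5, 139.6]), array([217.4, 143.2])]
top [array([444. , 268.7]), array([442.6, 268.9])]
```

View pics/e.png

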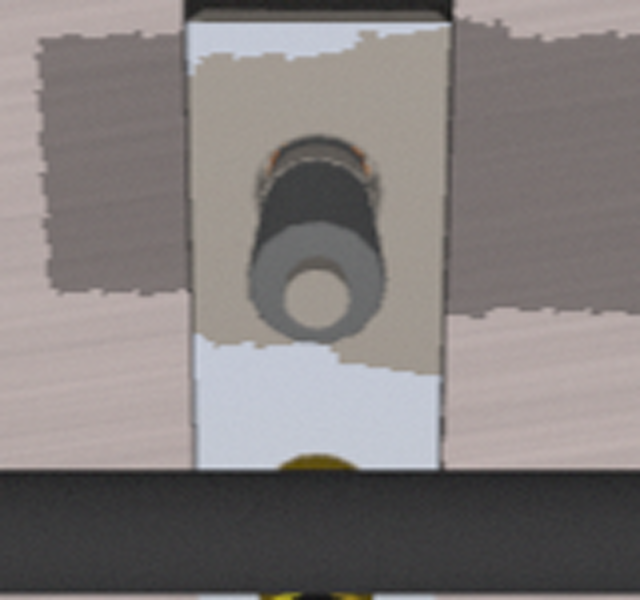

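The picture shows the bare spigot top at about (319.5,209.5) in the wrist frame, against (318,209.5) predicted. The trainer stands upright at about (457,-259). Next I descend and grip the barrel.

Scaled: -12.6 cm / 80 = -0.1575, 0.05 cm / 80 = 0.0006.

{"api": "move_arm", "payload": {
  "plan": [
    [[0,0,0],[0,0.0006,-0.025],1],
    [[0,0,0],[0,0.0006,-0.0688],1],
    [[0,0,0],[0,0.0006,-0.1125],0.9],
    [[0,0,0],[0,0.0006,-0.1438],0.75],
    [[0,0,0],[0,0.0006,-0.1575],0.6],
    [[0,0,0],[0,0.0006,-0.1575],0.45],
    [[0,0,0],[0,0.0006,-0.1575],0.35],
    [[0,0,0],[0,0.0006,-0.1575],0.3]
  ],
  "newtons": 10
}}

```text
clock: 9.95
tcp_pos: [457.6, -259.2, 87.6]
orientation: [0.001, 0.08, 0.997, -0.0]
force: [-1.2, -0.1, 0.3]
width: 0.417
gripper_force: 0.0
```

{"api": "move_arm", "payload": {
  "plan": [
    [[0,0,0],[0,0,0],0.2],
    [[0,0,0],[0,0,0],0.1],
    [[0,0,0],[0,0,0],0],
    [[0,0,0],[0,0,0],0]
  ],
  "newtons": 10
}}

```text
clock: 10.45
tcp_pos: [457.2, -259.2, 87.1]
orientation: [0.0, 0.08, 0.997, -0.0]
force: [-0.4, 0.3, 4.0]
width: 0.283
gripper_force: 10.0
```

{"api": "move_arm", "payload": {
  "plan": [
    [[0,0,0],[0,0,0],0],
    [[0,0,0],[0,0,0],0],
    [[0,0,0],[0,0,0],0]
  ],
  "newtons": 52
}}

```text
clock: 10.82
tcp_pos: [457.2, -259.1, 86.7]
orientation: [0.0, 0.08, 0.997, -0.0]
force: [-1.2, 0.7, 4.6]
width: 0.277
gripper_force: 52.0
```

Scaled: 12 cm / 80 = 0.15, 7.5 cm / 80 = 0.0938.

{"api": "move_arm", "payload": {
  "plan": [
    [[0,0,0],[0,0,0.0063],0],
    [[0,0,0],[0,0,0.025],0],
    [[0,0,0],[0,0,0.0563],0],
    [[0,0,0],[0,0,0.0938],0],
    [[0,0,0],[0,0.0125,0.1188],0],
    [[0,0,0],[0,0.05,0.125],0],
    [[0,0,0],[0,0.1,0.125],0],
    [[0,0,0],[0,0.15,0.125],0]
  ]
}}

```text
clock: 11.82
tcp_pos: [456.3, -138.0, 187.1]
orientation: [-0.0, 0.08, 0.997, 0.0]
force: [1.3, 0.6, -1.0]
width: 0.278
gripper_force: 52.0
```

Scaled: 31 cm / 80 = 0.3875, 29 cm / 80 = 0.3625.

{"api": "move_arm", "payload": {
  "plan": [
    [[0,0,0],[0,0.05,0],0],
    [[0,0,0],[0,0.1063,0],0],
    [[0,0,0],[0,0.1625,0],0],
    [[0,0,0],[0,0.2188,0],0],
    [[0,0,0],[0,0.275,0],0],
    [[0,0,0],[0,0.325,0],0],
    [[0,0,0],[0,0.3625,0],0],
    [[0,0,0],[0,0.3875,0],0]
  ]
}}

```text
clock: 12.82
tcp_pos: [456.5, 172.1, 187.0]
orientation: [-0.0, 0.08, 0.997, -0.0]
force: [0.4, -0.6, -0.3]
width: 0.275
gripper_force: 52.0
```

Scaled: 1 cm / 80 = 0.0125.

{"api": "move_arm", "payload": {
  "plan": [
    [[0,0,0],[0,0.0125,0],0],
    [[0,0,0],[0,0.0125,0],0]
  ]
}}

```text
clock: 13.08
tcp_pos: [456.8, 180.8, 186.5]
orientation: [-0.0, 0.08, 0.997, -0.0]
force: [-0.6, -0.0, -1.4]
width: 0.275
gripper_force: 52.0
```

Run:
```python
from h import *
s=sense();print(s["clock"],s["tcp_pos"],s["orientation"],s["force"],s["width"])
m=camera_model("wrist");im=snapshot("wrist");cv2.imwrite("pics/w4.png",im[:,:,::-1])
print(proj(m,[468.5,277,35]),proj(m,[457,-260+440,110]),np.round(m["world_from_camera"],4).tolist())
im=snapshot("scene");cv2.imwrite("pics/scene3.png",im[:,:,::-1])
a=cv2.imread("pics/w4.png");b=cv2.resize(cv2.imread("pics/scene3.png")[60:260,300:500],(400,400))
cv2.imwrite("pics/f.png",np.hstack([a[:,240:],b]))
```

```text
13.075 [456.76762843 180.83969941 186.52553403] [-2.00855375e-04  7.99240244e-02  9.96800919e-01 -1.92525541e-04] [-0.55636791 -0.03996497 -1.37397765] 0.27525490623097676
[427.04505317 179.73877275] [319.25271057 206.52999206] [[0.1592, -0.9565, -0.2443, 390.5948], [0.9872, 0.154, 0.0403, 191.4673], [-0.0009, -0.2476, 0.9689, 348.4822], [0.0, 0.0, 0.0, 1.0]]
```

View pics/f.png

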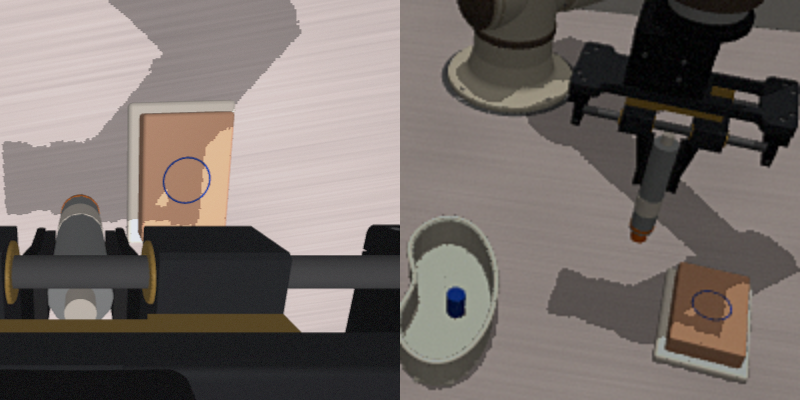

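The wrist picture shows the ring at (426.5,180), against (427,180) predicted for (468.5,277,35), so the ring position is confirmed. The trainer hangs upright with its nose out.

Scaled: 9.6 cm / 80 = 0.12, 1.15 cm / 80 = 0.0144.

{"api": "move_arm", "payload": {
  "plan": [
    [[0,0,0],[0.0038,0.025,0],0],
    [[0,0,0],[0.0088,0.075,0],0],
    [[0,0,0],[0.0138,0.1125,-0.0188],0],
    [[0,0,0],[0.0144,0.12,-0.05],0],
    [[0,0,0],[0.0144,0.12,-0.0688],0],
    [[0,0,0],[0.0144,0.12,-0.075],0],
    [[0,0,0],[0.0144,0.12,-0.075],0],
    [[0,0,0],[0.0144,0.12,-0.075],0]
  ],
  "newtons": 55
}}

```text
clock: 14.18
tcp_pos: [468.9, 277.0, 127.5]
orientation: [0.001, 0.08, 0.997, 0.001]
force: [-0.3, -0.3, -1.1]
width: 0.275
gripper_force: 55.0
```

Run:
```python
from h import *
s=sense();print(s["clock"],s["tcp_pos"],s["orientation"],s["force"],s["width"])
im=snapshot("scene");cv2.imwrite("pics/scene4.png",im[:,:,::-1])
cv2.imwrite("pics/g.png",cv2.resize(im[100:260,400:520,::-1],(450,600),interpolation=cv2.INTER_CUBIC))
m=camera_model("scene");print(proj(m,[468.5,277,35]),proj(m,[s["tcp_pos"][0],s["tcp_pos"][1],s["tcp_pos"][2]-76.7]))
```

```text
14.175 [468.92180723 277.0417728  127.53812466] [6.79218649e-04 8.01734935e-02 9.96780474e-01 6.60840228e-04] [-0.26268416 -0.33817568 -1.07100386] 0.27548732306189977
[455.26249802 212.09472562] [457.37419825 207.53508897]
```

View pics/g.png

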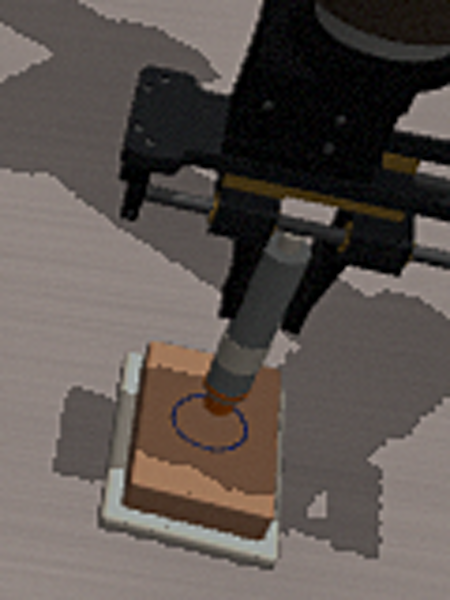

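The nose is at about (458.5,208), over the ring's centre and about 15 mm above the pad. Now I press slowly.

Scaled: -2.1 cm / 80 = -0.0263, -1.5 cm / 80 = -0.0188.

{"api": "move_arm", "payload": {
  "plan": [
    [[0,0,0],[0,0,-0.005],0],
    [[0,0,0],[0,0,-0.0113],0],
    [[0,0,0],[0,0,-0.0163],0],
    [[0,0,0],[0,0,-0.0188],0],
    [[0,0,0],[0,0,-0.0213],0],
    [[0,0,0],[0,0,-0.0238],0],
    [[0,0,0],[0,0,-0.0263],0],
    [[0,0,0],[0,0,-0.0263],0]
  ],
  "newtons": 55
}}

```text
clock: 15.22
tcp_pos: [468.5, 276.8, 107.0]
orientation: [0.0, 0.08, 0.997, -0.0]
force: [-3.6, -2.2, 9.4]
width: 0.279
gripper_force: 55.0
```

Scaled: -0.3 cm / 80 = -0.0038, -0.2 cm / 80 = -0.0025.

{"api": "move_arm", "payload": {
  "plan": [
    [[0,0,0],[0,0,-0.0013],0],
    [[0,0,0],[0,0,-0.0025],0],
    [[0,0,0],[0,0,-0.0038],0],
    [[0,0,0],[0,0,-0.0038],0],
    [[0,0,0],[0,0,-0.0038],0]
  ]
}}

```text
clock: 15.85
tcp_pos: [468.5, 276.8, 104.6]
orientation: [0.0, 0.08, 0.997, -0.0]
force: [-4.3, -2.2, 12.7]
width: 0.281
gripper_force: 55.0
```

{"api": "move_arm", "payload": {
  "plan": [
    [[0,0,0],[0,0,-0.0013],0],
    [[0,0,0],[0,0,-0.0025],0],
    [[0,0,0],[0,0,-0.0031],0],
    [[0,0,0],[0,0,-0.0031],0],
    [[0,0,0],[0,0,-0.0031],0]
  ]
}}

```text
clock: 16.48
tcp_pos: [468.5, 276.8, 102.5]
orientation: [0.0, 0.08, 0.997, -0.0]
force: [-5.0, -1.7, 15.2]
width: 0.277
gripper_force: 55.0
```

Scaled: -0.1 cm / 80 = -0.0013, -0.05 cm / 80 = -0.0006.

{"api": "move_arm", "payload": {
  "plan": [
    [[0,0,0],[0,0,-0.0006],0],
    [[0,0,0],[0,0,-0.0013],0],
    [[0,0,0],[0,0,-0.0013],0]
  ]
}}

```text
clock: 16.85
tcp_pos: [468.6, 276.9, 102.0]
orientation: [0.001, 0.079, 0.997, -0.0]
force: [-5.3, -1.3, 15.7]
width: 0.275
gripper_force: 55.0
```

Scaled: -0.15 cm / 80 = -0.0019, -0.1 cm / 80 = -0.0013.

{"api": "move_arm", "payload": {
  "plan": [
    [[0,0,0],[0,0,-0.0013],0],
    [[0,0,0],[0,0,-0.0019],0],
    [[0,0,0],[0,0,-0.0019],0],
    [[0,0,0],[0,0,-0.0019],0]
  ]
}}

```text
clock: 17.35
tcp_pos: [468.8, 276.9, 101.9]
orientation: [0.001, 0.079, 0.997, -0.0]
force: [-8.1, -3.1, 23.3]
width: 0.275
gripper_force: 55.0
```

Scaled: -0.1 cm / 80 = -0.0013.

{"api": "move_arm", "payload": {
  "plan": [
    [[0,0,0],[0,0,-0.0013],0],
    [[0,0,0],[0,0,-0.0013],0],
    [[0,0,0],[0,0,-0.0013],0]
  ]
}}

```text
clock: 17.73
tcp_pos: [468.9, 276.9, 101.9]
orientation: [0.001, 0.079, 0.997, -0.0]
force: [-9.8, -3.5, 28.3]
width: 0.271
gripper_force: 55.0
```

The TCP has stopped at 101.9 while the force rises to 28 N, so the nose is on its stop. I hold this for over 3 s.

{"api": "move_arm", "payload": {
  "plan": [
    [[0,0,0],[0,0,0],0],
    [[0,0,0],[0,0,0],0],
    [[0,0,0],[0,0,0],0],
    [[0,0,0],[0,0,0],0],
    [[0,0,0],[0,0,0],0],
    [[0,0,0],[0,0,0],0],
    [[0,0,0],[0,0,0],0],
    [[0,0,0],[0,0,0],0]
  ]
}}

```text
clock: 18.73
tcp_pos: [468.9, 276.9, 101.9]
orientation: [0.001, 0.079, 0.997, -0.0]
force: [-9.0, -3.2, 27.8]
width: 0.273
gripper_force: 55.0
```

{"api": "move_arm", "payload": {
  "plan": [
    [[0,0,0],[0,0,0],0],
    [[0,0,0],[0,0,0],0],
    [[0,0,0],[0,0,0],0],
    [[0,0,0],[0,0,0],0],
    [[0,0,0],[0,0,0],0],
    [[0,0,0],[0,0,0],0],
    [[0,0,0],[0,0,0],0],
    [[0,0,0],[0,0,0],0]
  ]
}}

```text
clock: 19.73
tcp_pos: [468.9, 276.9, 101.9]
orientation: [0.001, 0.079, 0.997, -0.0]
force: [-9.0, -3.8, 28.9]
width: 0.278
gripper_force: 55.0
```

{"api": "move_arm", "payload": {
  "plan": [
    [[0,0,0],[0,0,0],0],
    [[0,0,0],[0,0,0],0],
    [[0,0,0],[0,0,0],0],
    [[0,0,0],[0,0,0],0],
    [[0,0,0],[0,0,0],0],
    [[0,0,0],[0,0,0],0],
    [[0,0,0],[0,0,0],0],
    [[0,0,0],[0,0,0],0]
  ]
}}

```text
clock: 20.72
tcp_pos: [468.9, 276.9, 101.9]
orientation: [0.001, 0.079, 0.997, -0.0]
force: [-9.6, -3.7, 28.8]
width: 0.279
gripper_force: 55.0
```

{"api": "move_arm", "payload": {
  "plan": [
    [[0,0,0],[0,0,0],0],
    [[0,0,0],[0,0,0],0],
    [[0,0,0],[0,0,0],0],
    [[0,0,0],[0,0,0],0],
    [[0,0,0],[0,0,0],0],
    [[0,0,0],[0,0,0],0],
    [[0,0,0],[0,0,0],0],
    [[0,0,0],[0,0,0],0]
  ]
}}

```text
clock: 21.72
tcp_pos: [468.9, 276.9, 101.9]
orientation: [0.001, 0.079, 0.997, -0.0]
force: [-8.4, -3.8, 27.4]
width: 0.276
gripper_force: 55.0
```

Run:
```python
from h import *
s=sense();print(s["clock"],s["tcp_pos"],s["force"],s["gripper_force"])
im=snapshot("scene")
cv2.imwrite("pics/i.png",cv2.resize(im[100:260,400:520,::-1],(450,600),interpolation=cv2.INTER_CUBIC))
```

```text
21.725 [468.90632755 276.90604749 101.86888837] [-8.42486015 -3.79310975 27.43861094] 55.007049427513266
```

View pics/i.png

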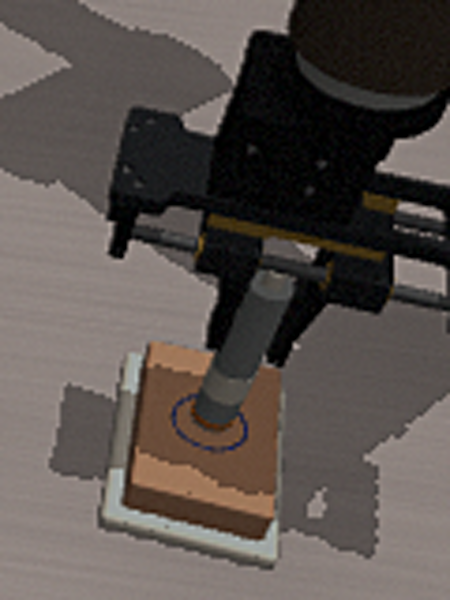

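The picture shows the trainer upright, its nose at about (456,212) in the ring with only a thin orange rim left. It has been held steadily for over 4 s, so I hand in.

```bash
python3 -c "
from cell import *
print(hand_in())"
```

```text
the job is handed in; nothing more can be done
None
```

The cap is in the kidney dish, and the trainer stands upright in the ring, pressed fully in with about 28 N for over 4 s; I handed the job in at about 22 s of the 72 s, still gripping and pressing.

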